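# Load the dry bath: spacer, press, tube block, press

## Task

Lay the long plain aluminium spacer on the dry bath's raised heating plate, lengthways between the two end lips, let go and press down on its top with the fingers to feel that it lies flat. Only then set the long tube block (the one with eight holes) squarely on top of the spacer, let go, and press that down with the fingers in the same way. Set both down gently, do not drop them, and leave the two stacked flat on the plate.

Things in the scene. Friction and masses are not known exactly. Their poses are not given: they have to be found in the camera images.
- spacer_center (a point): Centre (half-way up) of the long plain spacer, a loose solid aluminium block without holes: 50 mm along its x, 75 mm along its y, 24 mm high (z up), about 0.24 kg. It starts lying flat on the bench; grip it across its 50 mm width, along its x. Half a turn about z makes no difference.
- block_center (a point): Centre (half-way up) of the long tube block, loose, aluminium: 50 mm along its x, 75 mm along its y, 40 mm high (z up), 0.32 kg; eight 11 mm holes in its top in two rows of four, the middle of the top is solid. It stands on the bench, holes up; grip it along its x. Half a turn about z makes no difference. The half block with four holes (50 x 38 mm) and the round block are not it.
- seat (a point): Centre of the upper face of the raised aluminium heating plate on the dry bath, a white instrument fixed to the bench (220 x 220 mm, deck at 65 mm). Plate: 80 mm above the bench, 15 mm above the deck, 60 mm along x, 116 mm along y (z up). At each y end is a lip 5 mm high, 104 mm clear between them; x sides open. Spacer and block lie with their y along this y.
Mind the look-alikes: they are no part of the job. What is shaped like the part that bears spacer_center but green or turquoise is not meant.

How it is judged:
By the outcome, as a careful person would: the job done as asked, in the order asked, and still so for the second after the job is handed in, with the robot touching nothing.
It also fails if it takes over 70 s, if anything falls off the work surface, if the arm or the gripper's body presses on something with over 40 N, if the wrist force passes 120 N, or if a joint passes its speed limit or range.

## Robot

A 7-joint arm with a two-finger parallel gripper is mounted at the origin on the work surface. World frame = base frame: x ahead of the robot, y to its left, z up, the work surface at z = 0. Lengths are in m, angles in degrees, forces in N, time in s.
With the tool pointing down it reaches from about 0.425 to 0.875 m from the base axis. Payload 4.7 kg.
Tool frame: the origin (TCP) lies midway between the tips of the shut fingers; the grasp point (between the pads) lies env.grip_point_offset behind it (env.grip_point_offset is the distance from the TCP to the grasp point, in m); z points along the fingers, y is the line along which they close (so a half turn about z gives the same grasp; the last joint's range is limited). The gripper opens to 87 mm and grips with 3 to 60 N. Pads are 19 mm wide; open, the fingers measure 117 mm over their backs; the gripper's body (75 mm by 190 mm) begins 51 mm behind the grasp point.
Start: joints at [73.344, 18.392, -4.016, 83.108, 1.295, 78.541, -3.26], TCP at [0.195, -0.62, 0.223] pointing down, gripper open.
Joint ranges: [-163.93, 163.93], [-17.29, 119.83], [-79.2, 71.16], [3.27, 140.29], [-89.18, 269.18], [5.43, 117.66], [-154.24, 154.24]. Speed limits (degrees/s): [147.25, 147.25, 180, 180, 180, 180, 180].

## Interface

Orientations are given as [roll, pitch, yaw] about the fixed x, y, z axes, in that order (R = Rz(yaw) Ry(pitch) Rx(roll)).
In Python, from cell import env gives the robot as it stands.
- The arm moves only by the shell command python3 -m creep 'ROWS' [FORCE]. ROWS is a JSON object of lists of equal length, an entry for each row: "translation": the shift along the tool's x, y, z in units of 0.08 m (1.0 is 0.08 m), a list of three; "turn": the turn, a rotation vector about the tool's x, y, z in units of 180 degrees (1.0 is 180 degrees), a list of three; "grip": the opening, from 0 (shut) to 1 (fully open). In form: {"translation": [[x, y, z], ...], "turn": [[ax, ay, az], ...], "grip": [grip, ...]}. A call has 1 to 5 rows; each row shifts and turns the commanded pose from where the row before left it, along the tool's axes as they then stand; what a row does not reach is not made up. A row lasts 1/8 s, in which the tool goes at most 62.5 mm and 10.7 degrees, less where a joint would pass 70% of its speed; a pose out of reach is approached as far as the arm can. A call with a number of a shift or a turn outside -1 to 1 is refused whole. A call with a gripper value outside its range is refused whole. The fingers move at their own pace and stop on an object; FORCE is the grip in N (left out, the last holds). Time passes only in rows, so rows that do not move let the fingers close. It gives the time, the measured TCP pose, the force, the opening and the grip force at its end, in the units of the state.
- env.get_obs(): the state, without advancing time (a new reading comes with each control period).
- env.read_camera(name): name is "side" or "top"; returns a dict with "frame" (420x560x3 uint8, red, green, blue), "z_map" (420x560 float32, m along the optical axis (not along the pixel's ray), 0 where there is no reading), "K" (3x3 intrinsics, pixels), "rvec" (rotation vector, rad) and "tvec" (3), from world to camera coordinates, as OpenCV has them. Camera axes: x right, y down, z forward; pixel columns grow to the right and rows downward; lengths in m; the calibration is good to about 2 mm. A picture is of the moment at which its call begins.
- env.sign_off(): hands the job in; it is judged then, once.
The state is a dict: "time_s": time; "qpos": joint angles; "joint_velocities": joint speeds; "effort": joint torques, N m; "tool_pos": TCP position; "tool_rot": TCP orientation; "force": force on the tool from outside, world axes, zero at the start; "wrist_torque": the same for the moment, N m; "grip_width": finger opening in m; "grasp_force": force on a finger pad.
Only numpy, scipy, OpenCV 4.12 (cv2) and the standard library are available. Lean on these libraries where they do the work, as an engineer would, in place of code of your own. Each camera call takes 0.05 s, during which the arm holds its last target. There are 200 camera calls.

## Working session

There is one attempt and no reset: what is moved stays moved. The work goes in short steps, Python scripts to look and compute and a shell command to move; the robot and the scene stay as the last step left them, time stands still between calls to the robot, and variables do not carry over. Pictures are saved under pics/ and viewed, at most 10 in all, crops included, and the job is handed in when it is done.

```bash
mkdir -p pics; ls; cat > h.py <<'E'
from cell import env
import numpy as np, cv2
def cam(n):
    c=env.read_camera(n); c['R']=cv2.Rodrigues(np.array(c['rvec'],float))[0]; c['t']=np.array(c['tvec'],float).ravel(); c['K']=np.array(c['K'],float); return c
def cloud(c):
    z=c['z_map'].astype(float); v,u=np.indices(z.shape); K=c['K']
    p=np.stack([(u-K[0,2])/K[0,0]*z,(v-K[1,2])/K[1,1]*z,z],-1)
    w=(p-c['t'])@c['R']; w[z==0]=np.nan; return w
E
python3 - <<'E'
from h import *
print(env.get_obs(), env.grip_point_offset)
for n in('side','top'):
    c=cam(n); cv2.imwrite(f'pics/{n}0.png',c['frame'][...,::-1]); print(n,-c['R'].T@c['t'],c['R'][2],c['K'][0,0])
    np.savez(f'{n}0.npz',w=cloud(c),f=c['frame'])
E
```

```text
pics
{'time_s': 0.0, 'qpos': array([73.34663653, 18.43928449, -4.017168  , 83.1748757 ,  1.2945016 ,
       78.54089181, -3.26009698]), 'joint_velocities': array([-0.04692014,  0.01172611, -0.02067872, -0.08421581,  0.00067673,
       -0.00540066, -0.01642136]), 'effort': array([-2.56625881e-04, -4.91290569e+01, -4.04761825e-01, -3.12536860e+01,
       -6.42733625e-02,  4.35307575e-02,  1.66565633e-04]), 'tool_pos': array([ 0.19484373, -0.61952703,  0.22145942]), 'tool_rot': array([-1.79890171e+02,  4.75980801e-03,  1.74644736e+01]), 'force': array([0.26978937, 0.43934737, 0.14781369]), 'wrist_torque': array([0.03987726, 0.04505299, 0.03117013]), 'grasp_force': 0.0, 'grip_width': 0.08737141867424897} 0.0187
side [0.25097291 0.73499998 0.54768847] [ 0.24797956 -0.83487202 -0.49142125] 402.4445524793843
top [ 0.43396439 -0.0603003   1.1619809 ] [ 0.04316682 -0.01144795 -0.99900229] 422.69201183269286
```

View pics/top0.png

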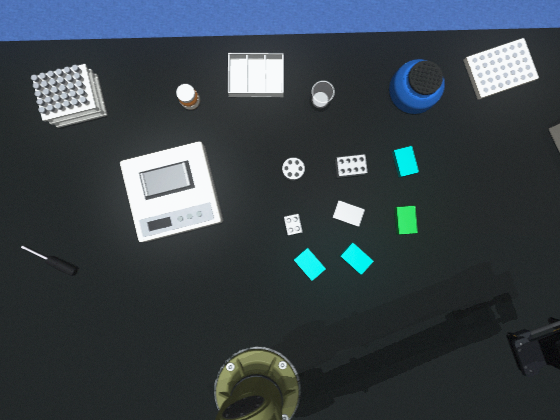

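View pics/side0.png

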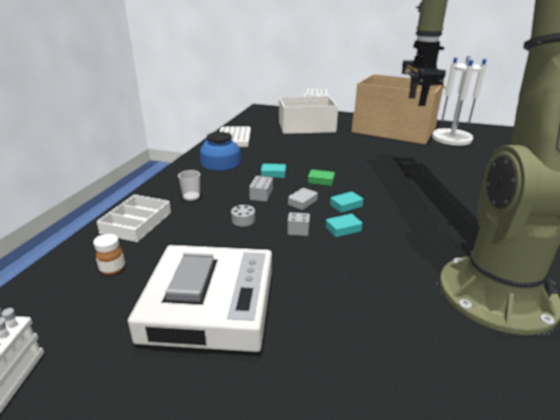

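Top view: the candidates for the spacer are grey (349,213), turquoise (406,161), (310,264) and (357,258), and green (407,220). I choose the grey one at (349,213). For the block they are the 8-hole one at (352,165), the half block (293,224) and the round one (293,168). I choose (352,165). The bath plate is at (167,179). In the side view these three are at about (303,198), (261,188) and (192,277).

```bash
cat >> h.py <<'E'
def rect(w,px,r,zlo,zhi):
    """top-face rectangle of the connected patch around px with height in the band"""
    u,v=px; m=((w[...,2]>zlo)&(w[...,2]<zhi)).astype(np.uint8)
    k=np.zeros_like(m); k[max(0,v-r):v+r,max(0,u-r):u+r]=1; m*=k
    n,l=cv2.connectedComponents(m,connectivity=4)
    p=w[l==l[v,u]] if l[v,u] else w[m>0]
    (c,s,a)=cv2.minAreaRect((p[:,:2]*1000).astype(np.float32))
    if s[0]<s[1]: a+=90   # a = direction of the long side
    return np.round(c,1),np.round(s,1),round((a+90)%180-90,1),'z med/sd',np.round([np.median(p[:,2])*1e3,p[:,2].std()*1e3],1),len(p)
E
python3 - <<'E'
from h import *
T=np.load('top0.npz');S=np.load('side0.npz')
for n,pt,ps,lo,hi in(('spacer',(349,213),(303,194),.018,.032),('block',(345,165),(261,184),.034,.048),('plate',(165,180),(192,270),.074,.084),('lips',(165,180),(192,270),.0825,.092)):
    for nm,D,p in(('top',T,pt),('side',S,ps)):
        w=D['w']; print(n,nm,w[p[1],p[0]].round(4),rect(w,p,45,lo,hi))
f=T['f'][135:250,110:430]
cv2.imwrite('pics/crop0.png',cv2.resize(f,(800,288),interpolation=cv2.INTER_CUBIC)[...,::-1])
E
```

```text
spacer top [ 0.471  -0.2626  0.023 ] (array([ 470.8, -259.4]), array([75.4, 49.9]), 69.0, 'z med/sd', array([24.3,  2.3]), 514)
spacer side [ 0.4685 -0.2649  0.025 ] (array([ 467.9, -259.5]), array([77.1, 51.9]), 68.2, 'z med/sd', array([23.7,  1.7]), 259)
block top [ 0.5995 -0.254   0.0372] (array([ 599. , -270.2]), array([50.5, 76.1]), -85.2, 'z med/sd', array([40.2,  2.4]), 426)
block side [ 0.5929 -0.2605  0.0403] (array([ 595.3, -271.7]), array([50.7, 81.2]), -86.5, 'z med/sd', array([39.4,  1.9]), 234)
plate top [0.567  0.2166 0.0806] (array([569.9, 216.7]), array([ 61. , 114.7]), -77.5, 'z med/sd', array([80. ,  1.9]), 964)
plate side [0.5704 0.2064 0.0804] (array([567.4, 216.9]), array([ 60.8, 118. ]), -77.5, 'z med/sd', array([79.8,  1.5]), 1354)
lips top [0.567  0.2166 0.0806] (array([569.1, 217.1]), array([ 59.2, 116.8]), -77.6, 'z med/sd', array([83.9,  1.8]), 199)
lips side [0.5704 0.2064 0.0804] (array([567.5, 215.6]), array([ 59.6, 119.8]), -77.8, 'z med/sd', array([84.5,  1. ]), 203)
```

View pics/crop0.png

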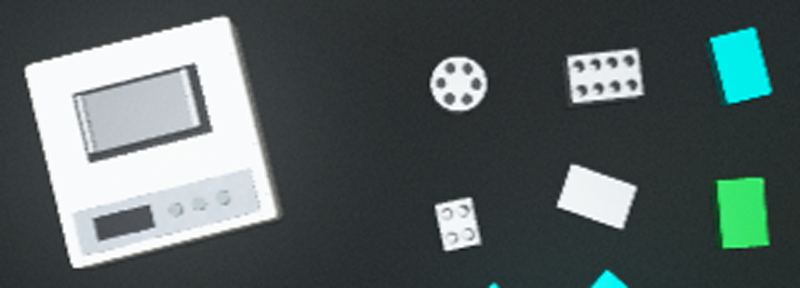

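The crop confirms the plain grey block at full-image (349,213), with the eight-hole block at (352,165). Measured sizes and heights match (75×50×24, 76×50×40, plate 61×116 at 80 mm).

```bash
cat >> h.py <<'E'
from scipy.spatial.transform import Rotation as Ro
def plan(x,y,z,yaw,n):
    """equal rows from measured pose to target, in tool axes/units"""
    o=env.get_obs(); p=np.array(o['tool_pos']); R=Ro.from_euler('xyz',o['tool_rot'],degrees=True)
    G=Ro.from_euler('xyz',[180,0,yaw],degrees=True); rv=(R.inv()*G).as_rotvec()/n; d=(np.array([x,y,z])-p)/n
    print('pos',(p*1e3).round(1),'rot',np.round(o['tool_rot'],2),'t',round(o['time_s'],2),'F',np.round(o['force'],1),'grip',round(o['grip_width']*1e3,1),round(o['grasp_force'],1))
    print('T',[[float(round(a,3)) for a in R.inv().apply(d)/.08] if not R.__setattr__ else 0 for _ in [0]] if 0 else '',end='')
    for i in range(n):
        print([float(a) for a in (R.inv().apply(d)/.08).round(3)],end=','); R=R*Ro.from_rotvec(rv)
    print('\nturn',(rv/np.pi).round(4))
E
sed -i '/print(.T.,\[\[/d' h.py
python3 - <<'E'
from h import *
w=np.load('top0.npz')['w']
for n,(u,v) in dict(bottle=(418,80),cup=(322,93),turq=(357,258),rack=(256,75)).items():
    q=w[v-28:v+28,u-30:u+30].reshape(-1,3); q=q[q[:,2]>.012]; print(n,q.min(0).round(3),q.max(0).round(3))
plan(.4695,-.2594,.15,68.6,10)
E
```

```text
bottle [ 0.747 -0.521  0.012] [ 0.878 -0.387  0.109]
cup [ 0.761 -0.224  0.013] [ 0.818 -0.166  0.075]
turq [ 0.306 -0.32   0.012] [ 0.39  -0.234  0.031]
rack [ 0.799 -0.094  0.012] [0.914 0.056 0.04 ]
pos [ 194.9 -619.6  221.6] rot [-1.799e+02  1.000e-02  1.746e+01] t 0.1 F [-0.5 -0.7 -0.3] grip 87.0 0.0
[0.463, -0.326, 0.09],[0.49, -0.284, 0.09],[0.513, -0.239, 0.09],[0.532, -0.192, 0.09],[0.547, -0.144, 0.09],[0.558, -0.095, 0.09],[0.564, -0.045, 0.09],[0.566, 0.006, 0.09],[0.563, 0.056, 0.089],[0.556, 0.106, 0.089],
turn [-0.0001 -0.     -0.0284]
```

```bash
python3 -m creep '{"translation":[[0.463,-0.326,0.09],[0.49,-0.284,0.09],[0.513,-0.239,0.09],[0.532,-0.192,0.09],[0.547,-0.144,0.09]],"turn":[[0,0,-0.0284],[0,0,-0.0284],[0,0,-0.0284],[0,0,-0.0284],[0,0,-0.0284]],"grip":[0.8,0.8,0.8,0.8,0.8]}' 30
python3 -m creep '{"translation":[[0.558,-0.095,0.09],[0.564,-0.045,0.09],[0.566,0.006,0.09],[0.563,0.056,0.09],[0.556,0.106,0.09]],"turn":[[0,0,-0.0284],[0,0,-0.0284],[0,0,-0.0284],[0,0,-0.0284],[0,0,-0.0284]],"grip":[0.8,0.8,0.8,0.8,0.8]}'
python3 -m creep '{"translation":[[0,0,0]],"turn":[[0,0,0]],"grip":[0.8]}'
python3 -c "
from h import *
plan(.4695,-.2594,.03,68.6,3)"
```

```text
time_s: 0.72
tool_pos: [0.3329, -0.4386, 0.1859]
tool_rot: [-180.0, 0.0, 43.2]
force: [0.2, -0.1, 0.4]
grip_width: 0.0697
grasp_force: 0.0
time_s: 1.35
tool_pos: [0.4701, -0.2588, 0.15]
tool_rot: [-180.0, 0.0, 68.7]
force: [1.7, -1.0, -0.7]
grip_width: 0.0693
grasp_force: 0.0
time_s: 1.48
tool_pos: [0.4715, -0.2554, 0.1498]
tool_rot: [-179.9, -0.1, 69.0]
force: [0.1, -0.7, 1.3]
grip_width: 0.0692
grasp_force: 0.0
pos [ 471.5 -255.4  149.8] rot [-1.7994e+02 -1.3000e-01  6.9030e+01] t 1.48 F [ 0.1 -0.7  1.3] grip 69.2 0.0
[-0.02, -0.001, 0.499],[-0.019, -0.001, 0.499],[-0.019, -0.002, 0.499],
turn [-0.0001 -0.0002  0.0008]
```

```bash
python3 -m creep '{"translation":[[0,0,0.4],[0,0,0.4],[0,0,0.3],[0,0,0],[0,0,0]],"turn":[[0,0,0],[0,0,0],[0,0,0],[0,0,0],[0,0,0]],"grip":[0.8,0.8,0.8,0.8,0.8]}'
python3 -c "
from h import *
plan(.4695,-.2594,.0035,68.6,2)
for n in('side','top'):
    c=cam(n); cv2.imwrite(f'pics/{n}1.png',cv2.resize(c['frame'][150:250,250:400] if n=='side' else c['frame'][170:270,290:440],(600,400))[...,::-1])"
```

```text
time_s: 2.1
tool_pos: [0.4699, -0.2609, 0.0634]
tool_rot: [179.9, 0.0, 68.5]
force: [1.1, -0.8, -0.0]
grip_width: 0.0696
grasp_force: 0.0
pos [ 469.9 -260.9   63.4] rot [1.7994e+02 2.0000e-02 6.8530e+01] t 2.1 F [ 1.1 -0.8 -0. ] grip 69.6 0.0
[0.008, -0.006, 0.374],[0.008, -0.006, 0.374],
turn [ 0.0002  0.0001 -0.0002]
```

View pics/side1.png

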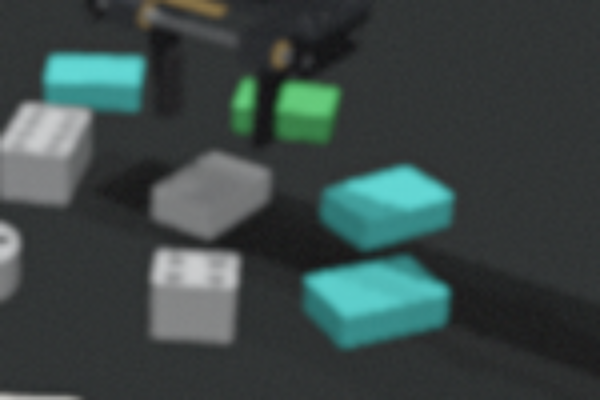

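The fingers (crop 165,80 and 265,110) straddle the grey spacer (215,195). Nothing is in the way, so I'm going down.

```bash
python3 -m creep '{"translation":[[0.005,-0.005,0.3],[0.005,-0.005,0.25],[0,0,0.12],[0,0,0.03],[0,0,0]],"turn":[[0,0,0],[0,0,0],[0,0,0],[0,0,0],[0,0,0]],"grip":[0.8,0.8,0.8,0.8,0.8]}'
python3 -m creep '{"translation":[[0,0,0]],"turn":[[0,0,0]],"grip":[0.8]}'
python3 -c "
from h import *
plan(.4695,-.2594,.0035,68.6,1)"
```

```text
time_s: 2.82
tool_pos: [0.4697, -0.2594, 0.0072]
tool_rot: [179.9, 0.0, 68.6]
force: [1.1, -0.1, 0.2]
grip_width: 0.0694
grasp_force: 0.0
time_s: 2.95
tool_pos: [0.4698, -0.2594, 0.0073]
tool_rot: [179.9, 0.0, 68.6]
force: [0.3, -0.5, 0.8]
grip_width: 0.0695
grasp_force: 0.0
pos [ 469.8 -259.4    7.3] rot [1.7992e+02 2.0000e-02 6.8580e+01] t 2.95 F [ 0.3 -0.5  0.8] grip 69.5 0.0
[-0.001, -0.003, 0.048],
turn [ 0.0004  0.0001 -0.0001]
```

```bash
python3 -m creep '{"translation":[[0,0,0.045],[0,0,0],[0,0,0],[0,0,0],[0,0,0]],"turn":[[0,0,0],[0,0,0],[0,0,0],[0,0,0],[0,0,0]],"grip":[0.8,0.8,0.45,0.45,0.45]}' 40
python3 -m creep '{"translation":[[0,0,0],[0,0,0],[0,0,0]],"turn":[[0,0,0],[0,0,0],[0,0,0]],"grip":[0.4,0.4,0.4]}'
```

```text
time_s: 3.58
tool_pos: [0.4694, -0.2592, 0.003]
tool_rot: [180.0, 0.0, 68.6]
force: [1.2, -1.1, -0.8]
grip_width: 0.0495
grasp_force: 40.0
time_s: 3.95
tool_pos: [0.4694, -0.2592, 0.0031]
tool_rot: [180.0, 0.0, 68.6]
force: [1.3, -0.3, -0.5]
grip_width: 0.0497
grasp_force: 40.0
```

```bash
python3 -m creep '{"translation":[[0,0,-0.1],[0,0,-0.5],[0,0,-0.6],[0,0,-0.6],[0,0,-0.2]],"turn":[[0,0,0],[0,0,0],[0,0,0],[0,0,0],[0,0,0]],"grip":[0.4,0.4,0.4,0.4,0.4]}'
python3 -m creep '{"translation":[[0,0,0],[0,0,0]],"turn":[[0,0,0],[0,0,0]],"grip":[0.4,0.4]}'
python3 -c "
from h import *
plan(.5685,.2167,.16,102.5,15)"
```

```text
time_s: 4.58
tool_pos: [0.4704, -0.2595, 0.1662]
tool_rot: [179.7, 0.1, 68.6]
force: [0.1, -0.0, -2.5]
grip_width: 0.05
grasp_force: 40.0
time_s: 4.82
tool_pos: [0.4677, -0.2584, 0.1607]
tool_rot: [-179.8, -0.0, 68.6]
force: [-0.1, 0.5, -3.0]
grip_width: 0.0498
grasp_force: 40.0
pos [ 467.7 -258.4  160.7] rot [-1.7977e+02 -4.0000e-02  6.8580e+01] t 4.83 F [-0.1  0.5 -3. ] grip 49.8 40.0
[0.399, -0.066, 0.001],[0.402, -0.051, 0.001],[0.403, -0.035, 0.001],[0.404, -0.019, 0.001],[0.405, -0.003, 0.001],[0.405, 0.013, 0.001],[0.404, 0.029, 0.001],[0.402, 0.045, 0.001],[0.4, 0.061, 0.001],[0.397, 0.077, 0.001],[0.394, 0.092, 0.001],[0.39, 0.108, 0.001],[0.386, 0.123, 0.001],[0.38, 0.138, 0.001],[0.375, 0.153, 0.001],
turn [-0.0001 -0.     -0.0126]
```

```bash
python3 -m creep '{"translation":[[0.399,-0.066,0],[0.402,-0.051,0],[0.403,-0.035,0],[0.404,-0.019,0],[0.405,-0.003,0]],"turn":[[0,0,-0.0126],[0,0,-0.0126],[0,0,-0.0126],[0,0,-0.0126],[0,0,-0.0126]],"grip":[0.4,0.4,0.4,0.4,0.4]}'
python3 -m creep '{"translation":[[0.405,0.013,0],[0.404,0.029,0],[0.402,0.045,0],[0.4,0.061,0],[0.397,0.077,0]],"turn":[[0,0,-0.0126],[0,0,-0.0126],[0,0,-0.0126],[0,0,-0.0126],[0,0,-0.0126]],"grip":[0.4,0.4,0.4,0.4,0.4]}'
python3 -m creep '{"translation":[[0.394,0.092,0],[0.39,0.108,0],[0.386,0.123,0],[0.38,0.138,0],[0.375,0.153,0]],"turn":[[0,0,-0.0126],[0,0,-0.0126],[0,0,-0.0126],[0,0,-0.0126],[0,0,-0.0126]],"grip":[0.4,0.4,0.4,0.4,0.4]}'
python3 -m creep '{"translation":[[0,0,0],[0,0,0],[0,0,0],[0,0,0]],"turn":[[0,0,0],[0,0,0],[0,0,0],[0,0,0]],"grip":[0.4,0.4,0.4,0.4]}'
python3 -c "
from h import *
plan(.5685,.2167,.1,102.5,3)
c=cam('side');w=cloud(c);np.savez('s2',w=w);cv2.imwrite('pics/side2.png',cv2.resize(c['frame'][150:350,110:310],(600,600))[...,::-1])"
```

```text
time_s: 5.45
tool_pos: [0.5031, -0.0981, 0.1631]
tool_rot: [180.0, 0.0, 80.1]
force: [0.1, 0.2, -3.5]
grip_width: 0.0495
grasp_force: 40.0
time_s: 6.08
tool_pos: [0.5364, 0.0599, 0.163]
tool_rot: [180.0, 0.0, 91.4]
force: [0.7, -0.1, -3.0]
grip_width: 0.0494
grasp_force: 40.0
time_s: 6.7
tool_pos: [0.5695, 0.2182, 0.1628]
tool_rot: [180.0, -0.0, 102.7]
force: [0.9, 0.7, -1.6]
grip_width: 0.0496
grasp_force: 40.0
time_s: 7.2
tool_pos: [0.5697, 0.215, 0.163]
tool_rot: [180.0, 0.0, 102.5]
force: [0.3, -0.6, -2.9]
grip_width: 0.0497
grasp_force: 40.0
pos [569.7 215.  163. ] rot [1.8000e+02 4.0000e-02 1.0251e+02] t 7.2 F [ 0.3 -0.6 -2.9] grip 49.7 40.0
[0.008, -0.004, 0.262],[0.008, -0.004, 0.262],[0.008, -0.004, 0.262],
turn [0.     0.0001 0.    ]
```

View pics/side2.png

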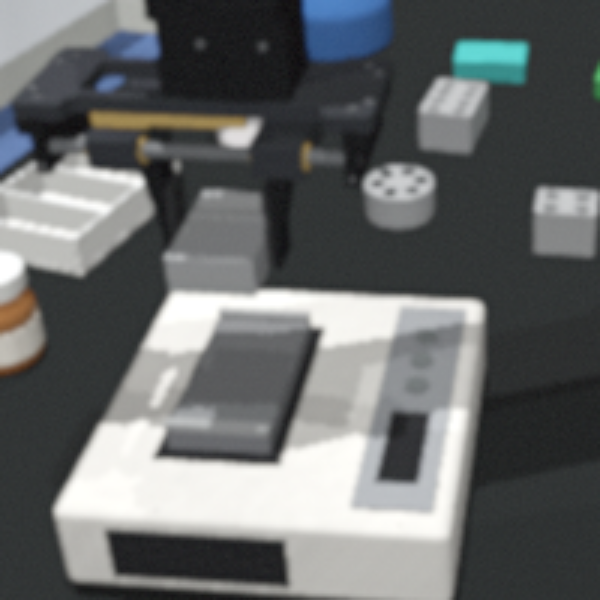

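The spacer (crop 220,240) is held level and parallel to the plate (250,380). Lowering.

```bash
python3 -m creep '{"translation":[[0.01,-0.005,0.3],[0.01,-0.005,0.3],[0.005,0,0.2],[0,0,0.06],[0,0,0]],"turn":[[0,0,0],[0,0,0],[0,0,0],[0,0,0],[0,0,0]],"grip":[0.4,0.4,0.4,0.4,0.4]}'
python3 -m creep '{"translation":[[0,0,0],[0,0,0]],"turn":[[0,0,0],[0,0,0]],"grip":[0.4,0.4]}'
python3 -c "
from h import *
plan(.5685,.2167,.0831,102.5,3)"
```

```text
time_s: 7.88
tool_pos: [0.5685, 0.218, 0.0944]
tool_rot: [180.0, -0.0, 102.6]
force: [1.0, -0.3, -2.6]
grip_width: 0.0497
grasp_force: 40.0
time_s: 8.12
tool_pos: [0.5688, 0.2182, 0.0949]
tool_rot: [179.9, 0.0, 102.6]
force: [-0.2, -0.2, -2.5]
grip_width: 0.0499
grasp_force: 40.0
pos [568.8 218.2  94.9] rot [179.93   0.   102.6 ] t 8.12 F [-0.2 -0.2 -2.5] grip 49.9 40.0
[-0.006, -0.002, 0.049],[-0.006, -0.002, 0.049],[-0.006, -0.002, 0.049],
turn [0.0001 0.     0.0002]
```

```bash
python3 -m creep '{"translation":[[-0.01,0,0.04],[-0.005,0,0.04],[0,0,0.03],[0,0,0.015],[0,0,0]],"turn":[[0,0,0],[0,0,0],[0,0,0],[0,0,0],[0,0,0]],"grip":[0.4,0.4,0.4,0.4,0.4]}'
python3 -m creep '{"translation":[[0,0,0.01],[0,0,0]],"turn":[[0,0,0],[0,0,0]],"grip":[0.4,0.4]}'
```

```text
time_s: 8.75
tool_pos: [0.5685, 0.2168, 0.084]
tool_rot: [-180.0, 0.0, 102.6]
force: [0.4, 0.3, -3.3]
grip_width: 0.0499
grasp_force: 40.0
time_s: 9.0
tool_pos: [0.5685, 0.2168, 0.0833]
tool_rot: [-180.0, 0.0, 102.6]
force: [0.7, 0.3, -2.9]
grip_width: 0.0499
grasp_force: 40.0
```

```bash
python3 -m creep '{"translation":[[0,0,0.006],[0,0,0]],"turn":[[0,0,0],[0,0,0]],"grip":[0.4,0.4]}'
python3 -m creep '{"translation":[[0,0,0.006],[0,0,0]],"turn":[[0,0,0],[0,0,0]],"grip":[0.4,0.4]}'
```

```text
time_s: 9.25
tool_pos: [0.5686, 0.2168, 0.0831]
tool_rot: [180.0, 0.0, 102.6]
force: [-1.2, -0.3, -1.9]
grip_width: 0.0499
grasp_force: 40.0
time_s: 9.5
tool_pos: [0.5686, 0.2168, 0.0831]
tool_rot: [180.0, 0.0, 102.6]
force: [-2.5, -1.5, 5.2]
grip_width: 0.0494
grasp_force: 40.0
```

Contact is felt (force +5 N, TCP 83.1 as predicted). Releasing, rising, closing the fingers, then pressing.

```bash
python3 -m creep '{"translation":[[0,0,0],[0,0,0],[0,0,0],[0,0,-0.1],[0,0,-0.3]],"turn":[[0,0,0],[0,0,0],[0,0,0],[0,0,0],[0,0,0]],"grip":[0.75,0.75,0.75,0.75,0.75]}'
python3 -m creep '{"translation":[[0,0,-0.2],[0,0,0],[0,0,0],[0,0,0],[0,0,0]],"turn":[[0,0,0],[0,0,0],[0,0,0],[0,0,0],[0,0,0]],"grip":[0.75,0,0,0,0]}'
python3 -m creep '{"translation":[[0,0,0],[0,0,0],[0,0,0],[0,0,0],[0,0,0]],"turn":[[0,0,0],[0,0,0],[0,0,0],[0,0,0],[0,0,0]],"grip":[0,0,0,0,0]}'
python3 -c "
from h import *
for n,p in(('top',(165,180)),('side',(192,264))):
    print(n,rect(cloud(cam(n)),p,45,.096,.110))
plan(.5685,.2167,.104,102.5,3)"
```

```text
time_s: 10.12
tool_pos: [0.5677, 0.2163, 0.1138]
tool_rot: [-179.9, 0.0, 102.6]
force: [0.6, -1.1, 0.5]
grip_width: 0.0655
grasp_force: 0.0
time_s: 10.75
tool_pos: [0.5682, 0.2166, 0.1297]
tool_rot: [-179.9, 0.0, 102.6]
force: [0.4, 0.1, 0.0]
grip_width: 0.0333
grasp_force: 0.0
time_s: 11.38
tool_pos: [0.5686, 0.2168, 0.1304]
tool_rot: [180.0, 0.0, 102.6]
force: [0.7, -0.6, -0.8]
grip_width: 0.0005
grasp_force: 0.0
top (array([572.4, 200.2]), array([50.5, 42.3]), 11.5, 'z med/sd', array([103.8,   2.2]), 218)
side (array([566.4, 215.6]), array([50.8, 77.8]), -77.9, 'z med/sd', array([103.6,   1.9]), 767)
pos [568.6 216.8 130.4] rot [1.800e+02 1.000e-02 1.026e+02] t 11.47 F [-0.8 -0.8 -0.4] grip 0.4 0.0
[-0.0, -0.0, 0.11],[-0.0, -0.0, 0.11],[-0.0, -0.0, 0.11],
turn [0.     0.     0.0002]
```

```bash
python3 -m creep '{"translation":[[0,0,0.15],[0,0,0.1],[0,0,0.05],[0,0,0.015],[0,0,0]],"turn":[[0,0,0],[0,0,0],[0,0,0],[0,0,0],[0,0,0]],"grip":[0,0,0,0,0]}'
python3 -m creep '{"translation":[[0,0,0.01],[0,0,0]],"turn":[[0,0,0],[0,0,0]],"grip":[0,0]}'
```

```text
time_s: 12.1
tool_pos: [0.5686, 0.2169, 0.1052]
tool_rot: [180.0, -0.0, 102.6]
force: [0.4, -0.7, 0.2]
grip_width: 0.0005
grasp_force: 0.0
time_s: 12.35
tool_pos: [0.5687, 0.2168, 0.1045]
tool_rot: [180.0, 0.0, 102.6]
force: [-0.0, -0.2, 0.5]
grip_width: 0.0007
grasp_force: 0.2
```

```bash
python3 -m creep '{"translation":[[0,0,0.008],[0,0,0]],"turn":[[0,0,0],[0,0,0]],"grip":[0,0]}'
```

```text
time_s: 12.6
tool_pos: [0.5687, 0.2168, 0.1045]
tool_rot: [180.0, 0.0, 102.6]
force: [-1.9, -1.7, 6.2]
grip_width: 0.0005
grasp_force: 2.8
```

```bash
python3 -m creep '{"translation":[[0,0,0.008],[0,0,0],[0,0,0],[0,0,0]],"turn":[[0,0,0],[0,0,0],[0,0,0],[0,0,0]],"grip":[0,0,0,0]}'
python3 -m creep '{"translation":[[0,0,-0.1],[0,0,-0.4],[0,0,-0.5],[0,0,0],[0,0,0]],"turn":[[0,0,0],[0,0,0],[0,0,0],[0,0,0],[0,0,0]],"grip":[0,0,0.8,0.8,0.8]}'
python3 -c "
from h import *
plan(.5975,-.2708,.16,95,15)
w=cloud(cam('side'));print(rect(w,(192,264),45,.096,.110));print(rect(w,(261,184),40,.034,.048))
w=cloud(cam('top'));print(rect(w,(345,165),40,.034,.048))"
```

```text
time_s: 13.1
tool_pos: [0.5687, 0.2168, 0.1045]
tool_rot: [180.0, 0.0, 102.6]
force: [-3.1, -1.5, 9.1]
grip_width: 0.0006
grasp_force: 4.4
time_s: 13.72
tool_pos: [0.5684, 0.2165, 0.1826]
tool_rot: [-180.0, 0.0, 102.6]
force: [1.0, -1.0, -1.0]
grip_width: 0.0228
grasp_force: 0.0
pos [568.4 216.5 182.6] rot [-1.7997e+02  2.0000e-02  1.0260e+02] t 13.72 F [ 1. -1. -1.] grip 22.8 0.0
[-0.402, -0.065, 0.019],[-0.402, -0.061, 0.019],[-0.403, -0.058, 0.019],[-0.403, -0.054, 0.019],[-0.404, -0.051, 0.019],[-0.404, -0.047, 0.019],[-0.404, -0.044, 0.019],[-0.405, -0.04, 0.019],[-0.405, -0.036, 0.019],[-0.406, -0.033, 0.019],[-0.406, -0.029, 0.019],[-0.406, -0.026, 0.019],[-0.406, -0.022, 0.019],[-0.406, -0.018, 0.019],[-0.407, -0.015, 0.019],
turn [-0.      0.      0.0028]
(array([566.9, 215.4]), array([50.5, 78.8]), -77.4, 'z med/sd', array([103.6,   1.9]), 819)
(array([ 595.6, -270.5]), array([51.7, 80.9]), -85.1, 'z med/sd', array([39.3,  1.7]), 228)
(array([ 599.2, -270. ]), array([50.3, 75.8]), -85.4, 'z med/sd', array([40.2,  2.2]), 425)
```

The spacer pressed down solidly at 9 N (no give, top at about 104 mm) and stayed put. Now the block at (597.4, −270.3), long axis −85.2, so yaw 94.8.

```bash
python3 -m creep '{"translation":[[-0.402,-0.065,0.019],[-0.402,-0.061,0.019],[-0.403,-0.058,0.019],[-0.403,-0.054,0.019],[-0.404,-0.051,0.019]],"turn":[[0,0,0.0028],[0,0,0.0028],[0,0,0.0028],[0,0,0.0028],[0,0,0.0028]],"grip":[0.8,0.8,0.8,0.8,0.8]}'
python3 -m creep '{"translation":[[-0.404,-0.047,0.019],[-0.404,-0.044,0.019],[-0.405,-0.04,0.019],[-0.405,-0.036,0.019],[-0.406,-0.033,0.019]],"turn":[[0,0,0.0028],[0,0,0.0028],[0,0,0.0028],[0,0,0.0028],[0,0,0.0028]],"grip":[0.8,0.8,0.8,0.8,0.8]}'
python3 -m creep '{"translation":[[-0.406,-0.029,0.019],[-0.406,-0.026,0.019],[-0.406,-0.022,0.019],[-0.406,-0.018,0.019],[-0.407,-0.015,0.019]],"turn":[[0,0,0.0028],[0,0,0.0028],[0,0,0.0028],[0,0,0.0028],[0,0,0.0028]],"grip":[0.8,0.8,0.8,0.8,0.8]}'
python3 -m creep '{"translation":[[0,0,0.4],[0,0,0.4],[0,0,0.2],[0,0,0],[0,0,0]],"turn":[[0,0,0],[0,0,0],[0,0,0],[0,0,0],[0,0,0]],"grip":[0.8,0.8,0.8,0.8,0.8]}'
python3 -c "
from h import *
plan(.5974,-.2703,.006,94.8,1)
c=cam('side');cv2.imwrite('pics/side3.png',cv2.resize(c['frame'][110:230,200:350],(600,480))[...,::-1])"
```

```text
time_s: 14.45
tool_pos: [0.5776, 0.053, 0.1741]
tool_rot: [-179.9, -0.0, 100.1]
force: [-0.4, 0.2, -0.3]
grip_width: 0.0688
grasp_force: 0.0
time_s: 15.08
tool_pos: [0.5873, -0.1092, 0.1665]
tool_rot: [-179.9, -0.0, 97.5]
force: [-0.1, 0.6, 0.2]
grip_width: 0.0696
grasp_force: 0.0
time_s: 15.7
tool_pos: [0.5978, -0.2725, 0.1599]
tool_rot: [-180.0, -0.0, 95.0]
force: [0.5, 0.0, 0.5]
grip_width: 0.0695
grasp_force: 0.0
time_s: 16.32
tool_pos: [0.5989, -0.2709, 0.0817]
tool_rot: [179.9, 0.1, 95.1]
force: [-0.3, -0.1, -0.4]
grip_width: 0.0697
grasp_force: 0.0
pos [ 598.9 -270.9   81.7] rot [1.7989e+02 6.0000e-02 9.5050e+01] t 16.32 F [-0.3 -0.1 -0.4] grip 69.7 0.0
[0.01, -0.019, 0.946],
turn [0.0006 0.0003 0.0014]
```

View pics/side3.png

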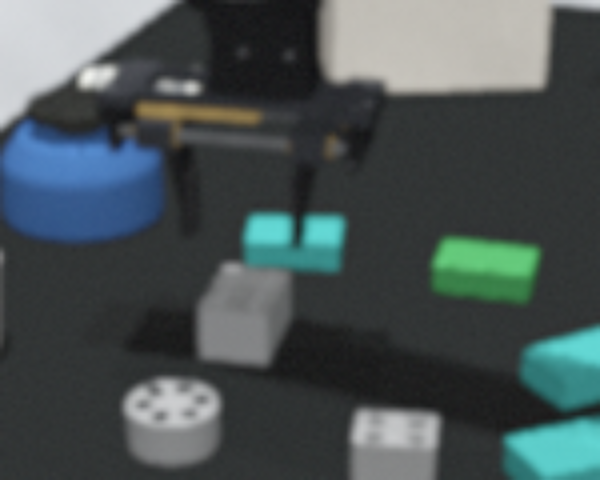

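The fingers (crop 188,230 and 300,240) straddle the eight-hole block (245,310). Descending.

```bash
python3 -m creep '{"translation":[[0.005,-0.01,0.35],[0.005,-0.009,0.3],[0,0,0.2],[0,0,0.06],[0,0,0]],"turn":[[0,0,0.001],[0,0,0],[0,0,0],[0,0,0],[0,0,0]],"grip":[0.8,0.8,0.8,0.8,0.8]}'
python3 -m creep '{"translation":[[0,0,0],[0,0,0]],"turn":[[0,0,0],[0,0,0]],"grip":[0.8,0.8]}'
```

```text
time_s: 17.0
tool_pos: [0.5968, -0.2701, 0.0081]
tool_rot: [180.0, 0.0, 94.9]
force: [-0.7, 0.8, -0.1]
grip_width: 0.0697
grasp_force: 0.0
time_s: 17.25
tool_pos: [0.5968, -0.2702, 0.0084]
tool_rot: [179.9, 0.0, 94.9]
force: [-0.1, -0.2, -0.3]
grip_width: 0.0698
grasp_force: 0.0
```

```bash
python3 -m creep '{"translation":[[0,0,0.035],[0,0,0],[0,0,0],[0,0,0],[0,0,0]],"turn":[[0,0,0],[0,0,0],[0,0,0],[0,0,0],[0,0,0]],"grip":[0.8,0.45,0.4,0.4,0.4]}' 40
python3 -m creep '{"translation":[[0,0,0],[0,0,0],[0,0,0]],"turn":[[0,0,0],[0,0,0],[0,0,0]],"grip":[0.4,0.4,0.4]}'
python3 -m creep '{"translation":[[0,0,-0.1],[0,0,-0.5],[0,0,-0.6],[0,0,-0.6],[0,0,-0.4]],"turn":[[0,0,0],[0,0,0],[0,0,0],[0,0,0],[0,0,0]],"grip":[0.4,0.4,0.4,0.4,0.4]}'
python3 -m creep '{"translation":[[0,0,0],[0,0,0]],"turn":[[0,0,0],[0,0,0]],"grip":[0.4,0.4]}'
python3 -c "
from h import *
plan(.5685,.2167,.18,102.5,15)"
```

```text
time_s: 17.88
tool_pos: [0.5967, -0.2698, 0.0048]
tool_rot: [180.0, 0.0, 94.9]
force: [1.5, -0.3, -1.1]
grip_width: 0.0497
grasp_force: 40.0
time_s: 18.25
tool_pos: [0.5965, -0.2699, 0.0048]
tool_rot: [180.0, 0.0, 94.9]
force: [1.3, 0.1, -0.5]
grip_width: 0.0497
grasp_force: 40.0
time_s: 18.88
tool_pos: [0.5961, -0.2701, 0.1832]
tool_rot: [180.0, 0.1, 94.9]
force: [-0.4, -0.3, -4.4]
grip_width: 0.0498
grasp_force: 40.0
time_s: 19.12
tool_pos: [0.5948, -0.2697, 0.1786]
tool_rot: [-179.8, -0.1, 94.9]
force: [0.7, 0.5, -4.5]
grip_width: 0.0497
grasp_force: 40.0
pos [ 594.8 -269.7  178.6] rot [-1.7981e+02 -7.0000e-02  9.4860e+01] t 19.12 F [ 0.7  0.5 -4.5] grip 49.7 40.0
[0.406, 0.012, -0.001],[0.406, 0.016, -0.001],[0.405, 0.02, -0.001],[0.405, 0.023, -0.001],[0.405, 0.027, -0.001],[0.405, 0.03, -0.001],[0.404, 0.034, -0.001],[0.404, 0.038, -0.001],[0.404, 0.041, -0.001],[0.403, 0.045, -0.001],[0.403, 0.048, -0.001],[0.403, 0.052, -0.001],[0.402, 0.056, -0.001],[0.402, 0.059, -0.001],[0.401, 0.063, -0.001],
turn [-0.0001 -0.     -0.0028]
```

```bash
python3 -m creep '{"translation":[[0.406,0.012,0],[0.406,0.016,0],[0.405,0.02,0],[0.405,0.023,0],[0.405,0.027,0]],"turn":[[0,0,-0.0028],[0,0,-0.0028],[0,0,-0.0028],[0,0,-0.0028],[0,0,-0.0028]],"grip":[0.4,0.4,0.4,0.4,0.4]}'
python3 -m creep '{"translation":[[0.405,0.03,0],[0.404,0.034,0],[0.404,0.038,0],[0.404,0.041,0],[0.403,0.045,0]],"turn":[[0,0,-0.0028],[0,0,-0.0028],[0,0,-0.0028],[0,0,-0.0028],[0,0,-0.0028]],"grip":[0.4,0.4,0.4,0.4,0.4]}'
python3 -m creep '{"translation":[[0.403,0.048,0],[0.403,0.052,0],[0.402,0.056,0],[0.402,0.059,0],[0.401,0.063,0]],"turn":[[0,0,-0.0028],[0,0,-0.0028],[0,0,-0.0028],[0,0,-0.0028],[0,0,-0.0028]],"grip":[0.4,0.4,0.4,0.4,0.4]}'
python3 -m creep '{"translation":[[0,0,0],[0,0,0],[0,0,0],[0,0,0]],"turn":[[0,0,0],[0,0,0],[0,0,0],[0,0,0]],"grip":[0.4,0.4,0.4,0.4]}'
python3 -c "
from h import *
plan(.5685,.2167,.12,102.5,1)
c=cam('side');cv2.imwrite('pics/side4.png',cv2.resize(c['frame'][150:350,110:310],(600,600))[...,::-1])"
```

```text
time_s: 19.75
tool_pos: [0.5864, -0.1051, 0.1794]
tool_rot: [-179.9, -0.0, 97.5]
force: [1.0, -0.3, -4.3]
grip_width: 0.0499
grasp_force: 40.0
time_s: 20.38
tool_pos: [0.5772, 0.0565, 0.1795]
tool_rot: [-179.9, -0.0, 100.0]
force: [0.8, 0.2, -3.2]
grip_width: 0.0496
grasp_force: 40.0
time_s: 21.0
tool_pos: [0.5684, 0.2183, 0.1794]
tool_rot: [-179.9, 0.0, 102.5]
force: [0.2, -0.7, -3.4]
grip_width: 0.0495
grasp_force: 40.0
time_s: 21.5
tool_pos: [0.5703, 0.2153, 0.1805]
tool_rot: [-180.0, 0.0, 102.3]
force: [0.2, -0.5, -4.1]
grip_width: 0.0496
grasp_force: 40.0
pos [570.3 215.3 180.5] rot [-1.7998e+02  3.0000e-02  1.0233e+02] t 21.5 F [ 0.2 -0.5 -4.1] grip 49.6 40.0
[0.022, -0.019, 0.756],
turn [-0.0001  0.0002 -0.0009]
```

View pics/side4.png

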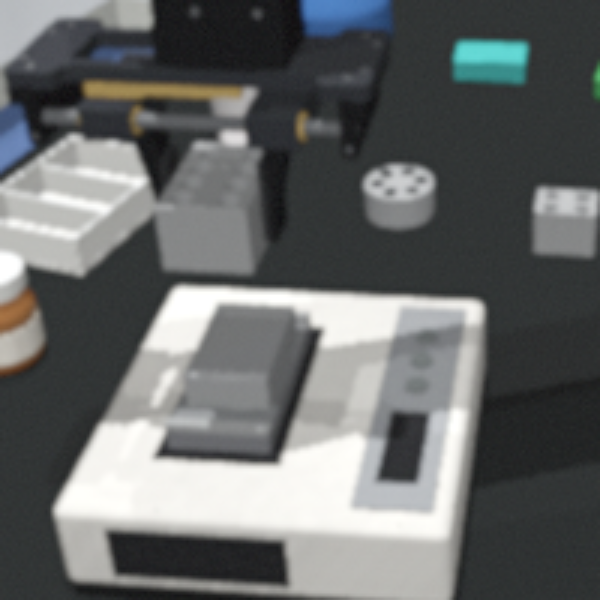

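The block (crop 210,215) is held level above the spacer (245,350), which lies flat between the lips. Lowering.

```bash
python3 -m creep '{"translation":[[0.01,-0.01,0.3],[0.01,-0.009,0.25],[0,0,0.15],[0,0,0.04],[0,0,0]],"turn":[[0,0,-0.001],[0,0,0],[0,0,0],[0,0,0],[0,0,0]],"grip":[0.4,0.4,0.4,0.4,0.4]}'
python3 -m creep '{"translation":[[0,0,0],[0,0,0],[0,0,0]],"turn":[[0,0,0],[0,0,0],[0,0,0]],"grip":[0.4,0.4,0.4]}'
python3 -c "
from h import *
plan(.5685,.2167,.1095,102.5,1)
c=cam('side');w=cloud(c)
# near (+y) end faces of held block and spacer, along plate axis
a=np.deg2rad(102.5);L=np.array([np.cos(a),np.sin(a)]);X=np.array([L[1],-L[0]])
o=np.array([.5685,.2167]);q=w[...,:2]-o;s=q@L;x=q@X;z=w[...,2]
for n,lo,hi in(('block',.13,.145),('spacer',.09,.098)):
    m=(z>lo)&(z<hi)&(abs(s)<.047)&(s>.025)&(abs(x)<.022); print(n,'end',np.median(s[m]).round(4),m.sum())
    m=(z>lo)&(z<hi)&(abs(s-.0345)<.008)&(abs(x)<.035); print('x-range',np.percentile(x[m],[1,99]).round(4))"
```

```text
time_s: 22.18
tool_pos: [0.5685, 0.2179, 0.1217]
tool_rot: [180.0, -0.0, 102.6]
force: [0.6, 0.5, -3.4]
grip_width: 0.0502
grasp_force: 40.0
time_s: 22.55
tool_pos: [0.5685, 0.2178, 0.1218]
tool_rot: [180.0, 0.0, 102.6]
force: [0.5, 0.5, -3.9]
grip_width: 0.0501
grasp_force: 40.0
pos [568.5 217.8 121.8] rot [1.7997e+02 1.0000e-02 1.0260e+02] t 22.55 F [ 0.5  0.5 -3.9] grip 50.1 40.0
[-0.013, -0.003, 0.154],
turn [0.0002 0.     0.0006]
block end 0.0364 179
x-range [-0.0267  0.0228]
spacer end 0.0361 90
x-range [-0.0267  0.0217]
```

```bash
python3 -m creep '{"translation":[[-0.004,0,0.05],[0,0,0.05],[0,0,0.025],[0,0,0.01],[0,0,0]],"turn":[[0,0,0],[0,0,0],[0,0,0],[0,0,0],[0,0,0]],"grip":[0.4,0.4,0.4,0.4,0.4]}'
python3 -m creep '{"translation":[[0,0,0.01],[0,0,0]],"turn":[[0,0,0],[0,0,0]],"grip":[0.4,0.4]}'
```

```text
time_s: 23.22
tool_pos: [0.5684, 0.2174, 0.1106]
tool_rot: [-180.0, 0.0, 102.6]
force: [-0.2, -0.0, -2.1]
grip_width: 0.0493
grasp_force: 40.0
time_s: 23.48
tool_pos: [0.5684, 0.2174, 0.1099]
tool_rot: [-180.0, 0.0, 102.6]
force: [-0.3, 0.7, -3.2]
grip_width: 0.05
grasp_force: 40.0
```

```bash
python3 -m creep '{"translation":[[0,0,0.01],[0,0,0]],"turn":[[0,0,0],[0,0,0]],"grip":[0.4,0.4]}'
python3 -m creep '{"translation":[[0,0,0.005],[0,0,0]],"turn":[[0,0,0],[0,0,0]],"grip":[0.4,0.4]}'
```

```text
time_s: 23.72
tool_pos: [0.5683, 0.2173, 0.109]
tool_rot: [-180.0, 0.0, 102.6]
force: [0.2, 0.6, -3.8]
grip_width: 0.05
grasp_force: 40.0
time_s: 23.98
tool_pos: [0.5684, 0.2174, 0.1088]
tool_rot: [180.0, 0.0, 102.6]
force: [-0.8, -0.3, -2.3]
grip_width: 0.0499
grasp_force: 40.0
```

```bash
python3 -m creep '{"translation":[[0,0,0.006],[0,0,0]],"turn":[[0,0,0],[0,0,0]],"grip":[0.4,0.4]}'
```

```text
time_s: 24.22
tool_pos: [0.5684, 0.2174, 0.1088]
tool_rot: [180.0, 0.0, 102.6]
force: [-1.8, -1.7, 2.3]
grip_width: 0.0502
grasp_force: 40.0
```

Contact (z stopped at 108.8 as predicted, force up 6 N). Releasing, rising, closing.

```bash
python3 -m creep '{"translation":[[0,0,0],[0,0,0],[0,0,0],[0,0,-0.1],[0,0,-0.4]],"turn":[[0,0,0],[0,0,0],[0,0,0],[0,0,0],[0,0,0]],"grip":[0.75,0.75,0.75,0.75,0.75]}'
python3 -m creep '{"translation":[[0,0,-0.3],[0,0,0],[0,0,0],[0,0,0],[0,0,0]],"turn":[[0,0,0],[0,0,0],[0,0,0],[0,0,0],[0,0,0]],"grip":[0.75,0.75,0,0,0]}'
python3 -m creep '{"translation":[[0,0,0],[0,0,0],[0,0,0],[0,0,0],[0,0,0]],"turn":[[0,0,0],[0,0,0],[0,0,0],[0,0,0],[0,0,0]],"grip":[0,0,0,0,0]}'
python3 -c "
from h import *
print(rect(cloud(cam('side')),(190,245),45,.137,.150))
plan(.5685,.2167,.144,102.5,1)"
```

```text
time_s: 24.85
tool_pos: [0.5672, 0.2167, 0.1472]
tool_rot: [-179.8, 0.0, 102.6]
force: [0.6, -0.4, 0.8]
grip_width: 0.065
grasp_force: 0.0
time_s: 25.48
tool_pos: [0.568, 0.2172, 0.1713]
tool_rot: [-179.9, 0.0, 102.6]
force: [-0.5, -0.4, 0.3]
grip_width: 0.0433
grasp_force: 0.0
time_s: 26.1
tool_pos: [0.5684, 0.2174, 0.1722]
tool_rot: [180.0, 0.0, 102.6]
force: [-0.2, 0.4, -0.3]
grip_width: 0.0015
grasp_force: 0.0
(array([566.8, 216. ]), array([51.3, 77.9]), -77.2, 'z med/sd', array([143.3,   2.1]), 773)
pos [568.4 217.4 172.2] rot [-180.     0.   102.6] t 26.15 F [-0.3  0.3  0.2] grip 0.6 0.0
[-0.009, -0.0, 0.352],
turn [-0.      0.      0.0006]
```

```bash
python3 -m creep '{"translation":[[0,0,0.15],[0,0,0.1],[0,0,0.06],[0,0,0.02],[0,0,0]],"turn":[[0,0,0],[0,0,0],[0,0,0],[0,0,0],[0,0,0]],"grip":[0,0,0,0,0]}'
python3 -m creep '{"translation":[[0,0,0.008],[0,0,0]],"turn":[[0,0,0],[0,0,0]],"grip":[0,0]}'
```

```text
time_s: 26.78
tool_pos: [0.5684, 0.2175, 0.1458]
tool_rot: [-180.0, -0.0, 102.6]
force: [-0.1, 0.5, -0.4]
grip_width: 0.0006
grasp_force: 0.0
time_s: 27.02
tool_pos: [0.5685, 0.2175, 0.1453]
tool_rot: [180.0, 0.0, 102.6]
force: [-0.1, 0.5, -0.9]
grip_width: 0.0003
grasp_force: 0.0
```

```bash
python3 -m creep '{"translation":[[0,0,0.01],[0,0,0]],"turn":[[0,0,0],[0,0,0]],"grip":[0,0]}'
python3 -m creep '{"translation":[[0,0,0.008],[0,0,0]],"turn":[[0,0,0],[0,0,0]],"grip":[0,0]}'
```

```text
time_s: 27.28
tool_pos: [0.5685, 0.2175, 0.1445]
tool_rot: [180.0, 0.0, 102.6]
force: [0.1, 0.1, 0.7]
grip_width: 0.0005
grasp_force: 0.5
time_s: 27.52
tool_pos: [0.5685, 0.2175, 0.1445]
tool_rot: [180.0, 0.0, 102.6]
force: [-1.7, -1.1, 5.4]
grip_width: -0.0001
grasp_force: 2.5
```

```bash
python3 -m creep '{"translation":[[0,0,0.008],[0,0,0],[0,0,0],[0,0,0]],"turn":[[0,0,0],[0,0,0],[0,0,0],[0,0,0]],"grip":[0,0,0,0]}'
python3 -m creep '{"translation":[[0,0,-0.1],[0,0,-0.4],[0,0,-0.6],[0,0,-0.3],[0,0,0]],"turn":[[0,0,0],[0,0,0],[0,0,0],[0,0,0],[0,0,0]],"grip":[0,0,0,0,0]}'
python3 -m creep '{"translation":[[0,0,0],[0,0,0],[0,0,0],[0,0,0]],"turn":[[0,0,0],[0,0,0],[0,0,0],[0,0,0]],"grip":[0,0,0,0]}'
python3 -c "
from h import *
c=cam('side');print(rect(cloud(c),(190,245),45,.137,.150))
cv2.imwrite('pics/side5.png',cv2.resize(c['frame'][150:350,110:310],(600,600))[...,::-1])"
```

```text
time_s: 28.02
tool_pos: [0.5686, 0.2175, 0.1445]
tool_rot: [180.0, 0.0, 102.6]
force: [-2.8, -1.1, 7.8]
grip_width: 0.0006
grasp_force: 4.2
time_s: 28.65
tool_pos: [0.5694, 0.2182, 0.2572]
tool_rot: [179.8, -0.0, 102.6]
force: [0.5, 0.0, 0.1]
grip_width: 0.0006
grasp_force: 0.0
time_s: 29.15
tool_pos: [0.5682, 0.2173, 0.2546]
tool_rot: [-180.0, 0.0, 102.6]
force: [-1.0, -0.1, 0.0]
grip_width: 0.0002
grasp_force: 0.0
(array([566.8, 216. ]), array([50.7, 78.5]), -78.0, 'z med/sd', array([143.4,   2.1]), 795)
```

View pics/side5.png

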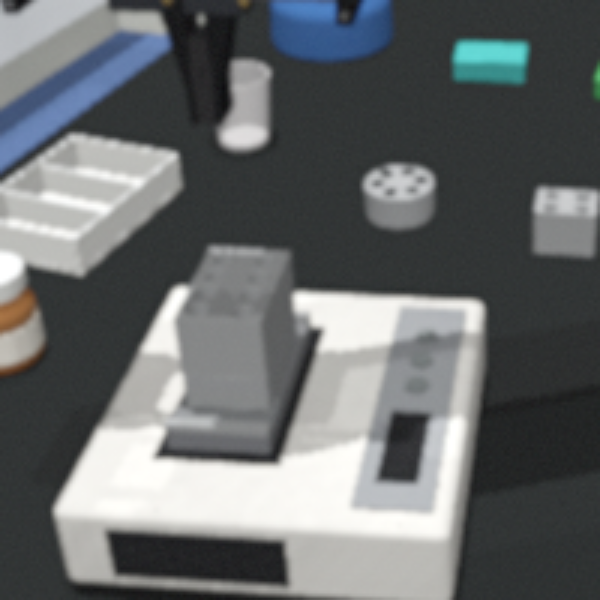

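The block sits flush on the spacer between the lips (crop 235,340), top at about 143.4 mm, and the gripper is clear.

```bash
python3 -c "
from cell import env
print(env.sign_off())"
```

```text
the job is handed in; nothing more can be done
None
```

The spacer and then the eight-hole block are stacked flat on the heating plate; each was released and pressed down with the fingers (9 N and 8 N) before moving on, and the job was handed in at about 29 s.

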